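# Trim a lamp controller with its edge thumbwheel

### The job

Set the lamp controller: slide the dust shutter on its top fully open, roll the edge of the thumbwheel beneath it until the needle in the window stands level with the pointed tab (not the square ones), let go of the wheel, and slide the shutter fully home over it again. Press the wheel lightly, never with more than 15 N, and leave the loupe, the tweezers and the capillary box where they lie.

Things in the scene. Friction and masses are not known exactly. Their poses are not given: they have to be found in the camera images.
- controller: Grey box, 130 (x) x 172 (y) x 52 mm, fixed to the worktop. Origin at the centre of its underside; x points away from the robot within about 0.35 rad, y left, z up. Flat deck on top at z = 52 mm. In its frame: wheel slot at x = y = 0, under the shutter; glazed scale at y -68 to -40 mm, x -58 to 58 mm, 16 mm above the deck; ledge with four tabs at y -69 to -84 mm, 12 mm above the deck.
- wheel_slot (a point): Deck level, centre of the slot (50 x 14 mm, long side along the box's x). The black ribbed thumbwheel's crown stands straight above: radius 26 mm, 10 mm wide, axle along the box's y, so its edge rolls along x. How far the crown stands out of the deck differs from unit to unit, 4 to 15 mm, and is not measured: feel for it. Turning takes about 3.7 N along the edge: under 6 N of press it may slip.
- wheel (a joint): Turn of the thumbwheel, rad, -2.4 to 2.4; grows as the crown is rolled toward the box's +x (away from the robot). 1 rad is 26 mm of its edge and moves the needle 20 mm. It stays where it is left. Its axle is sprung and gives way downward: about 2.5 N preload, then 5 N per mm, 2 mm of travel to a hard stop at about 12.5 N. A press of 7 to 11 N is right.
- needle (a joint): Position of the needle along the box's x, m from the middle of the box, -0.048 to 0.048; it moves the way the wheel's crown is rolled. The needle is a white upright blade, 2 mm thick, 16 mm long along the box's y, behind the window; it bobs with the sprung wheel. The window covers it: only the wheel moves it.
- pointed_tab: Bare metal tab fixed on the black ledge beyond the window, 15 mm wide, 14 mm long, 4 mm high, ending in a point toward the window. Origin at the point, on the ledge; axes parallel to the box's. It stands at one of four places along the box's x: -40, -22, 22 or 40 mm from the middle; square-ended tabs of the same size stand at the other three. The needle is set when level with this point along x.
- shutter (a joint): Travel of the dust shutter, m: 0 shut over the wheel, 0.050 fully open, growing toward the box's +y. It has stops at both ends, slides with about 2 N of friction and stays where it is left.
- shutter_rib (a point): Centre of the top of the shutter's finger rib, 33 mm above the deck; moves with the shutter. The rib is 44 mm long (box's x), 6 mm thick (y) and stands 12.5 mm above the shutter's roof. The shutter is an aluminium bridge, 70 (x) x 34 mm (y), roof top 20.5 mm above the deck; fully open it leaves 33 mm of free deck from the wheel's middle plane.
- loupe: Bystander: small folding loupe, 52 x 30 x 16 mm, loose on the worktop in front of the box. Origin at the centre of its underside.
- tweezers: Bystander: tweezers, 18 x 125 x 10 mm, lying loose in front of the box. Origin at the centre of the underside.
- capillary_box: Bystander: white capillary box, 39 x 71 x 23 mm, loose to the left of the box. Origin at the centre of its underside.

How it is judged (in metres and radians):
On the way, in this order (a step that is already met when the one before it is completed fails the run):
1. the shutter is fully open (at least 45 of its 50 mm) (value of joint shutter above 0.045 m), for 0.1 s.
2. with the shutter still open at least 45 mm, the needle stands level with the pointed tab (within 4 mm), and the wheel is let go and still (((x of pointed_tab in the frame of controller between -0.045 and -0.035 m and value of joint needle between -0.044 and -0.036 m) or (x of pointed_tab in the frame of controller between -0.027 and -0.017 m and value of joint needle between -0.026 and -0.018 m) or (x of pointed_tab in the frame of controller between 0.017 and 0.027 m and value of joint needle between 0.018 and 0.026 m) or (x of pointed_tab in the frame of controller between 0.035 and 0.045 m and value of joint needle between 0.036 and 0.044 m)) and velocity of joint wheel between -0.05 and 0.05 rad/s and value of joint shutter above 0.045 m and contact force between wheel and anything else below 0.1 N), for 0.2 s.
At the end, for the whole second after the job is handed in: The needle stands within 4 mm of the pointed tab's point along the box's x, the wheel is at rest, and the shutter is home over the wheel (within 4 mm of shut) (((x of pointed_tab in the frame of controller between -0.045 and -0.035 m and value of joint needle between -0.044 and -0.036 m) or (x of pointed_tab in the frame of controller between -0.027 and -0.017 m and value of joint needle between -0.026 and -0.018 m) or (x of pointed_tab in the frame of controller between 0.017 and 0.027 m and value of joint needle between 0.018 and 0.026 m) or (x of pointed_tab in the frame of controller between 0.035 and 0.045 m and value of joint needle between 0.036 and 0.044 m)) and velocity of joint wheel between -0.05 and 0.05 rad/s and value of joint shutter below 0.004 m); the robot touches nothing.
It fails at once if the wheel is pressed with more than 15 N (contact force between wheel and anything else above 15 N).
It fails at once if the loupe is shifted by more than 15 mm (distance of loupe from where it was at the start of the episode above 0.015 m).
It fails at once if the tweezers is shifted by more than 15 mm (distance of tweezers from where it was at the start of the episode above 0.015 m).
It fails at once if the capillary box is shifted by more than 15 mm (distance of capillary_box from where it was at the start of the episode above 0.015 m).
It also fails if it takes over 61 s, if anything falls off the work surface, if the arm or the gripper's body presses on something with over 40 N, if the wrist force passes 120 N, or if a joint passes its speed limit or range.

### The arm

A 6-joint arm with a two-finger parallel gripper is mounted at the origin on a cart in front of the work surface, level with it; the furniture and walls round the work are solid. World frame = base frame: x ahead of the robot, y to its left, z up, the work surface at z = 0. Lengths are in mm, angles in rad, forces in N, time in s.
With the tool pointing down it reaches from about 350 to 725 mm from the base axis. Payload 4.3 kg.
Tool frame: the origin (TCP) lies between the finger pads; the fingertips stand 22 mm ahead of it and the grasp point (between the pads) lies 3 mm ahead of it (robot.tip_extent is the distance from the TCP to the fingertips, in mm); z points along the fingers, y is the line along which they close (so a half turn about z gives the same grasp; the last joint's range is limited). The gripper opens to 85 mm and grips with 20 to 120 N. Pads are 22 mm wide; open, the fingers measure 114 mm over their backs; the gripper's body (76 mm by 85 mm) begins 54 mm behind the grasp point. The pads swing forward as they close: fully open they stand 13 mm farther back than shut.
Start: joints at [1.014, 0.377, 0.081, 1.274, 0, 1.46], TCP at [248.458, 518.588, 253.329] pointing down, gripper open.
Joint ranges: [-2.72, 2.72], [-0.84, 1.66], [-1.02, 1.22], [-1.77, 2.12], [-1.37, 1.28], [-3.14, 3.14]. Speed limits (rad/s): [2.57, 2.57, 3.14, 3.14, 3.14, 3.14].

### API

Orientations are given as a rotation vector (axis times angle).
In Python, from plant import robot, imaging gives the robot as it stands. The module is installed in compiled form; this text tells all that it offers.
- The arm moves only by the tool apply_moves, never from a script. Its argument "plan" is a list of rows, each an object of numbers: "fingers": the opening in per cent of the stroke, from 0 (shut) to 100 (fully open); "tx", "ty", "tz": the shift along the tool's x, y, z in mm; "twist": the turn about the tool's z in rad. In form: [{"fingers": .., "tx": .., "ty": .., "tz": .., "twist": ..}, ...]. A call has 1 to 8 rows; each row is the pose to reach, as a shift and turn from the pose commanded when the call began, along the tool's axes at that moment; what a row does not reach only later rows make up. A row lasts 1/10 s, in which the tool goes at most 50 mm and 8.59 degrees, less where a joint would pass 70% of its speed; a pose out of reach is approached as far as the arm can. A call with a gripper value outside its range is refused whole. The fingers move at their own pace and stop on an object; "grip_force" is the grip in N (left out, the last holds). Time passes only in rows, so rows that repeat a pose let the fingers close. It gives the time, the measured TCP pose, the force, the opening and the grip force at its end, in the units of the state.
- robot.sense(): the state, without advancing time (a new reading comes with each control period).
- imaging.get_image(name): name is "scene" or "side" or "wrist"; returns a dict with "pixels" (400x640x3 uint8, red, green, blue), "camera_matrix" (3x3 intrinsics, pixels), "k1" (the pictures are not rectified: a ray, as slopes to the right and down, at radius r is drawn at 1 + k1 r^2 times it, then the intrinsics apply), "R" (3x3) and "t" (3): a world point X has camera coordinates R X + t; the wrist camera has in their place "hand_eye" (4x4, takes a point from camera to tool coordinates, whose origin is the TCP and whose axes are the flange's). Camera axes: x right, y down, z forward; pixel columns grow to the right and rows downward; lengths in mm; the calibration is good to about 2 mm. A picture is of the moment at which its call begins: read the wrist's pose just before it. There is no depth.
- robot.hand_in(): hands the job in; it is judged then, once.
The state is a dict: "t": time; "joint_pos": joint angles; "joint_velocities": joint speeds; "joint_torque": joint torques, N m; "ee_pos": TCP position; "ee_rot": TCP orientation; "ft_force": force on the tool from outside, world axes, zero at the start; "wrist_torque": the same for the moment, N m; "width": finger opening in mm; "gripper_force": force on a finger pad.
Only numpy, scipy, OpenCV 4.12 (cv2) and the standard library are available. Lean on these libraries where they do the work, as an engineer would, in place of code of your own. Each camera call takes 0.05 s, during which the arm holds its last target. There are 200 camera calls.

## Working session

There is one attempt and no reset: what is moved stays moved. The work goes in short steps, Python scripts to look and compute and a tool call to move; the robot and the scene stay as the last step left them, time stands still between calls to the robot, and variables do not carry over. Pictures are saved under pics/ and viewed, at most 10 in all, crops included, and the job is handed in when it is done.

Besides the shell and the picture viewer there is one more tool, called after "Emit:" as name(argument=value, ...), one argument or row to a line, values as JSON. apply_moves: Moves the arm, as the interface text tells. Its arguments: {"type":"object","properties":{"plan":{"type":"array"},"grip_force":{"type":"number"}},"required":["plan"]}

```bash
mkdir -p pics; cat > h.py <<'E'
import numpy as np,cv2
from plant import robot,imaging
def grab(n,f=None):
    s=robot.sense(); d=imaging.get_image(n)
    if n=='wrist':
        H=np.array(d['hand_eye']); Rt=cv2.Rodrigues(np.array(s['ee_rot'],float))[0]
        Rwc=Rt@H[:3,:3]; c=Rt@H[:3,3]+np.array(s['ee_pos'])
        d['R']=Rwc.T; d['t']=-Rwc.T@c
    if f: cv2.imwrite('pics/'+f,cv2.cvtColor(d['pixels'],cv2.COLOR_RGB2BGR))
    return d
def proj(d,X):
    p=np.array(d['R'])@np.array(X,float)+np.array(d['t']).ravel(); s=p[:2]/p[2]
    s=s*(1+d['k1']*(s@s)); K=np.array(d['camera_matrix']); return K[:2,:2]@s+K[:2,2]
def ray(d,uv):
    K=np.array(d['camera_matrix']); q=np.linalg.solve(K[:2,:2],np.array(uv,float)-K[:2,2]); s=q.copy()
    for _ in range(20): s=q/(1+d['k1']*(s@s))
    R=np.array(d['R']); c=-R.T@np.array(d['t']).ravel(); v=R.T@np.array([*s,1]); return c,v/np.linalg.norm(v)
def atz(d,uv,z):
    c,v=ray(d,uv); return c+v*(z-c[2])/v[2]
E
python3 - <<'E'
from h import *
import pickle
ds={n:grab(n,n+'0.png') for n in('scene','side','wrist')}
pickle.dump(ds,open('d0.pkl','wb'))
for n,d in ds.items():print(n,np.round(-np.array(d['R']).T@np.array(d['t']).ravel()),d['k1'])
a=np.vstack([ds['scene']['pixels'],ds['side']['pixels']])
s=robot.sense();print(s['t'],s['ee_pos'],s['ee_rot'],s['ft_force'],s['width'],robot.tip_extent)
E
```

```text
scene [ 31. 503. 532.] 0.019201772144468558
side [ 386. -736.  525.] -0.07139324996878745
wrist [187. 549. 373.] -0.0006396807890109986
0.15 [248.18005982 518.15534938 252.5566832 ] [-6.95886788e-01 -3.06297663e+00  2.36844169e-03] [ 0.03808814 -0.33108812 -0.01144967] 85.03087367722134 22.0
```

View pics/scene0.png

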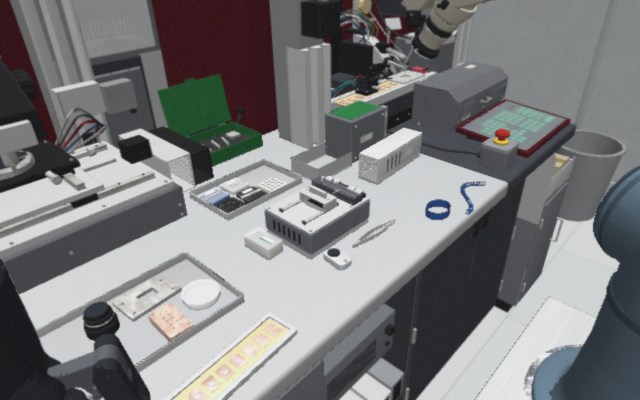

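View pics/side0.png

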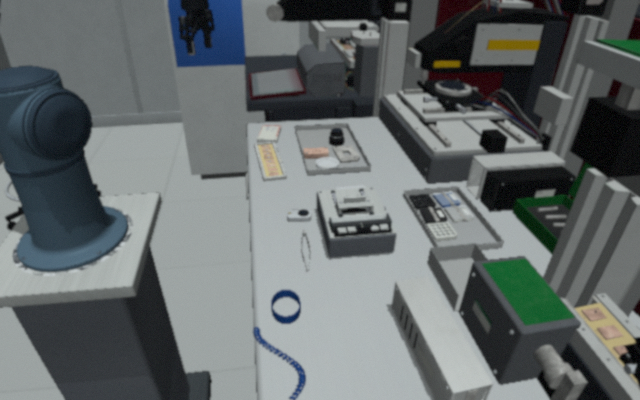

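The grey controller is at about (318,215) in scene and (355,220) in side. I'll make enlarged crops of both.

```bash
python3 - <<'E'
import pickle,cv2,numpy as np
ds=pickle.load(open('d0.pkl','rb'))
a=ds['scene']['pixels'][165:255,255:385]; b=ds['side']['pixels'][178:262,305:405]
a=cv2.resize(a,None,fx=6,fy=6,interpolation=2)[:,:780];b=cv2.resize(b,None,fx=6,fy=6,interpolation=2)
cv2.imwrite('pics/c1.png',a[:,:,::-1]);cv2.imwrite('pics/c2.png',b[:,:,::-1])
E
```

```text
(no output)
```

View pics/c1.png

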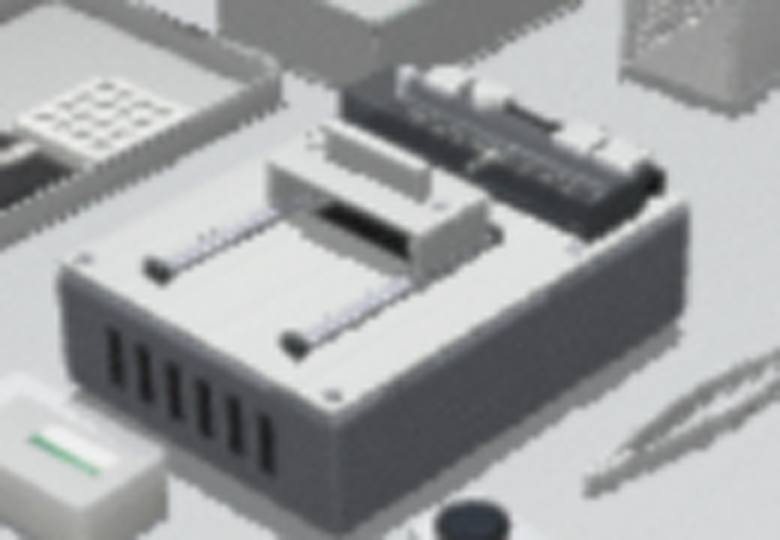

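View pics/c2.png

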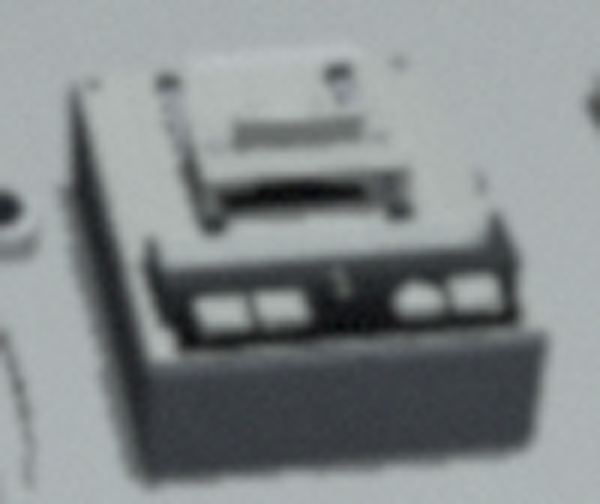

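```bash
cat > fit.py <<'E'
from h import *
import pickle
from scipy.optimize import least_squares
def T(p,X):
    c,s=np.cos(p[2]),np.sin(p[2]); return np.array([p[0]+c*X[0]-s*X[1],p[1]+s*X[0]+c*X[1],X[2]])
def fit(obs,p0):
    f=lambda p:np.concatenate([proj(d,T(p,X))-uv for d,X,uv in obs])
    r=least_squares(f,p0,loss='soft_l1',f_scale=1.0); return r.x,f(r.x).reshape(-1,2)
E
python3 - <<'E'
from fit import *
ds=pickle.load(open('d0.pkl','rb'));S=ds['scene'];D=ds['side']
a=lambda u,v:np.array([255+u/6,165+v/6]);b=lambda u,v:np.array([305+u/6,178+v/6])
o=[(S,(65,86,52),a(62,265)),(S,(-65,86,52),a(335,408)),(S,(-65,-86,52),a(690,203)),(S,(-65,86,0),a(335,530)),(D,(-65,86,52),b(75,88)),(D,(-65,-86,52),b(148,368)),(D,(65,-86,52),b(548,335)),(D,(-65,-86,0),b(145,478))]
p,r=fit(o,[400,300,0.1]);print(p,np.round(r,1))
print('rib',T(p,(0,0,85)))
for x in(-40,-22,22,40):print(x,(proj(D,T(p,(x,-77,68)))-[305,178])*6)
for n,d in(('loupe',S),):pass
print('capbox',atz(S,a(80,430),23),'loupe',atz(S,(337,258),16),'tweez',atz(S,(362,243),10),atz(S,(393,222),10))
W=ds['wrist'];print('wrist sees',proj(W,T(p,(0,0,85))))
E
```

```text
[575.47698924 -61.8959628  490.0591052 ] [[-1.  -2.5]
 [-0.2  0. ]
 [ 1.6 -1.8]
 [ 0.6  2.7]
 [-0.1 -3.1]
 [-0.2 -0.9]
 [ 1.6 -0.4]
 [-0.5  2.3]]
rib [575.47698924 -61.8959628   85.        ]
-40 [224.35766932 297.32781832]
-22 [282.05426391 293.31269609]
22 [421.51898104 283.54883502]
40 [477.90641717 279.5775542 ]
capbox [593.44378621  58.3227867   23.        ] loupe [460.39819582  14.11520758  16.        ] tweez [459.93273722 -56.78371347  10.        ] [ 457.46035611 -153.45166828   10.        ]
wrist sees [ 64.40932756 539.01850269]
```

Emit:
apply_moves(
  plan=[
    {"fingers":0,"tx":-290,"ty":-185,"tz":0,"twist":-0.41},
    {"fingers":0,"tx":-290,"ty":-185,"tz":0,"twist":-0.41},
    {"fingers":0,"tx":-290,"ty":-185,"tz":0,"twist":-0.41},
    {"fingers":0,"tx":-290,"ty":-185,"tz":0,"twist":-0.41},
    {"fingers":0,"tx":-577,"ty":-366,"tz":0,"twist":-0.41},
    {"fingers":0,"tx":-577,"ty":-366,"tz":0,"twist":-0.41},
    {"fingers":0,"tx":-577,"ty":-366,"tz":0,"twist":-0.41},
    {"fingers":0,"tx":-577,"ty":-366,"tz":0,"twist":-0.41},
  ],
  grip_force=30,
)

```text
t: 0.95
ee_pos: [457.2, 183.3, 253.2]
ee_rot: [-0.058, -3.141, -0.0]
ft_force: [0.4, 0.4, -0.1]
width: -0.1
gripper_force: 0.0
```

Emit:
apply_moves(
  plan=[
    {"fingers":0,"tx":-162,"ty":-239,"tz":0,"twist":0},
    {"fingers":0,"tx":-162,"ty":-239,"tz":0,"twist":0},
    {"fingers":0,"tx":-162,"ty":-239,"tz":0,"twist":0},
    {"fingers":0,"tx":-162,"ty":-239,"tz":0,"twist":0},
    {"fingers":0,"tx":-162,"ty":-239,"tz":0,"twist":0},
    {"fingers":0,"tx":-162,"ty":-239,"tz":0,"twist":0},
    {"fingers":0,"tx":-162,"ty":-239,"tz":0,"twist":0},
    {"fingers":0,"tx":-162,"ty":-239,"tz":0,"twist":0},
  ],
)

```text
t: 1.75
ee_pos: [609.7, -60.3, 252.5]
ee_rot: [-0.06, -3.14, -0.001]
ft_force: [-0.5, 1.1, 0.6]
width: -0.5
gripper_force: 0.0
```

```bash
python3 - <<'E'
from h import *
import pickle
w=grab('wrist','w1.png');pickle.dump(w,open('w1.pkl','wb'));s=robot.sense();print(s['ee_pos'],s['ee_rot'],proj(w,(575,-62,85)),-w['R'].T@w['t'],w['R'][2])
E
```

```text
[609.27086552 -59.33935324 252.79438077] [-5.81059598e-02 -3.13968745e+00 -1.25079435e-03] [311.47846838 156.19506709] [542.0010918  -56.81120062 373.37141643] [ 0.26721374 -0.0100202  -0.96358519]
```

View pics/w1.png

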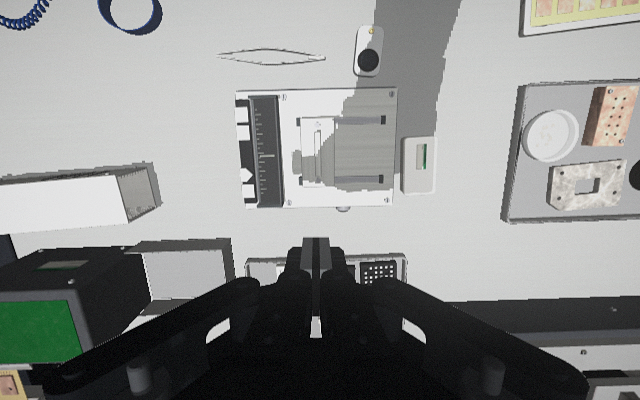

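The box is at columns 236–397, rows 88–208. The pointed tab is at about (246,177), the third of four (x = +22), and there is a needle mark at about (267,156).

```bash
python3 - <<'E'
from fit import *
w=pickle.load(open('w1.pkl','rb'))
o=[(w,(-65,-86,52),(236,89)),(w,(-65,86,52),(397,88)),(w,(65,86,52),(396,206)),(w,(65,-86,52),(236,209))]
p,r=fit(o,[575,-62,-.03]);print(p,np.round(r,1))
print('rib',proj(w,T(p,(0,0,85))),[proj(w,T(p,(x,-69,68))) for x in(-40,-22,22,40)],'needle0',proj(w,T(p,(0,-54,64))),proj(w,T(p,(22,-54,64))))
c=cv2.resize(w['pixels'][80:215,230:350],None,fx=5,fy=4.4,interpolation=2);cv2.imwrite('pics/w1c.png',c[:,:,::-1])
E
```

```text
[ 5.73925546e+02 -5.66187530e+01 -2.77033648e-02] [[-3.1 -0.2]
 [ 2.6 -1. ]
 [-4.   1.8]
 [ 6.6  0.3]]
rib [316.90596422 154.88878007] [array([247.66763838, 113.52571213]), array([248.94032435, 131.97636724]), array([251.88582517, 174.66084299]), array([253.02763156, 191.20060577])] needle0 [265.50218302 153.18047985] [266.64581123 173.86411091]
```

View pics/w1c.png

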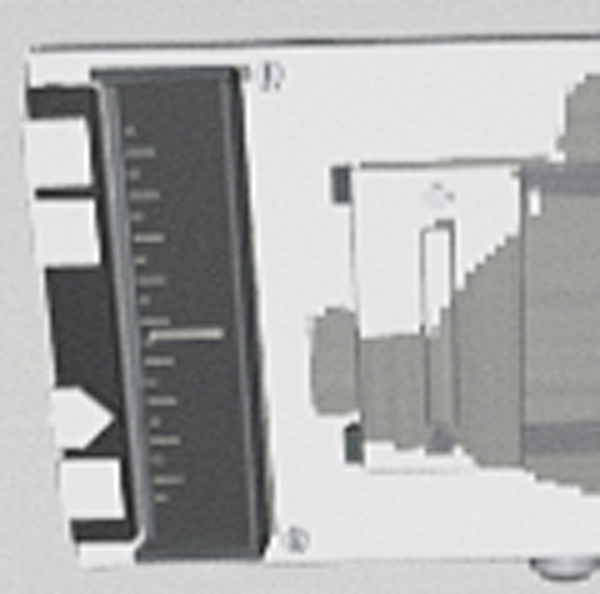

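```bash
python3 - <<'E'
from fit import *
w=pickle.load(open('w1.pkl','rb'))
o=[(w,(-65,-86,52),(235.5,89.5)),(w,(-65,86,52),(397,88)),(w,(65,86,52),(396,206)),(w,(65,-86,52),(245.5,208)),(w,(22,-69,68),(253,174.3)),(w,(0,0,85),(318,156.1))]
p,r=fit(o,[575,-62,-.03]);print(p,np.round(r,1))
q=atz(w,(268,155.7),62)[:2]-p[:2];c,s=np.cos(p[2]),np.sin(p[2]);print('needle',c*q[0]+s*q[1],-s*q[0]+c*q[1])
print('rib@85',atz(w,(318,156.1),85))
for uv in((387,86.8),(391,206)):pass
E
```

```text
[ 5.73963477e+02 -5.48154545e+01 -2.16280807e-02] [[-1.1 -0.2]
 [ 4.  -1.5]
 [-2.   1.4]
 [-1.   1.7]
 [ 0.7  0.7]
 [ 0.7 -1.2]]
needle 2.569883457616228 -53.65859787077759
rib@85 [575.14843386 -55.58646433  85.        ]
```

Emit:
apply_moves(
  plan=[
    {"fingers":0,"tx":34,"ty":-24,"tz":0,"twist":0},
    {"fingers":0,"tx":34,"ty":-24,"tz":50,"twist":0},
    {"fingers":0,"tx":34,"ty":-24,"tz":100,"twist":0},
    {"fingers":0,"tx":34,"ty":-24,"tz":130,"twist":0},
    {"fingers":0,"tx":34,"ty":-24,"tz":145,"twist":0},
    {"fingers":0,"tx":34,"ty":-24,"tz":145,"twist":0},
  ],
)

```text
t: 2.4
ee_pos: [571.8, -80.1, 105.8]
ee_rot: [-0.054, -3.135, -0.003]
ft_force: [0.4, 0.0, -0.1]
width: 0.8
gripper_force: 0.0
```

```bash
python3 - <<'E'
from h import *
s=robot.sense();print(s['ee_pos'],s['ee_rot'],s['ft_force'])
w=grab('wrist');print(proj(w,(575,-55.5,85)))
x=grab('side')['pixels'][150:250,300:410]
a=cv2.resize(w['pixels'][40:400,150:550],None,fx=1,fy=1);b=cv2.resize(x,(396,360),interpolation=2)
cv2.imwrite('pics/m2.png',np.hstack([a,b])[:,:,::-1])
E
```

```text
[571.79427558 -80.10619129 105.79165208] [-5.43725711e-02 -3.13511441e+00 -2.73350325e-03] [ 0.41951125  0.00157164 -0.10146573]
[360.03271047 257.9600144 ]
```

View pics/m2.png

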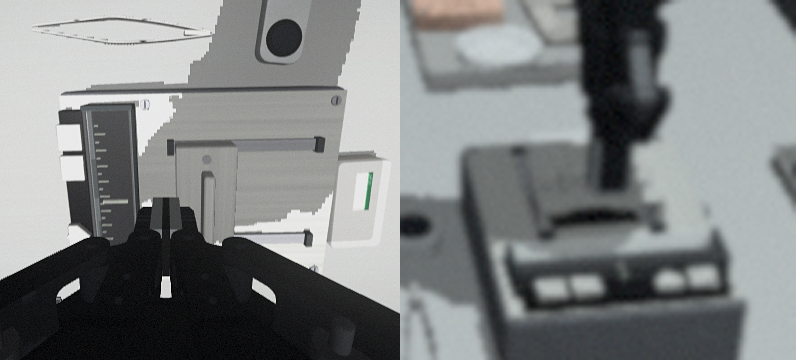

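Shut fingertips hang about 8 mm to the −y side of the rib, clear of everything. Next I lower and push.

Emit:
apply_moves(
  plan=[
    {"fingers":0,"tx":0,"ty":0,"tz":4,"twist":0},
    {"fingers":0,"tx":0,"ty":0,"tz":8,"twist":0},
    {"fingers":0,"tx":0,"ty":7,"tz":8,"twist":0},
    {"fingers":0,"tx":0,"ty":15,"tz":8,"twist":0},
    {"fingers":0,"tx":0,"ty":25,"tz":8,"twist":0},
    {"fingers":0,"tx":0,"ty":35,"tz":8,"twist":0},
    {"fingers":0,"tx":0,"ty":45,"tz":8,"twist":0},
    {"fingers":0,"tx":0,"ty":50,"tz":8,"twist":0},
  ],
)

```text
t: 3.3
ee_pos: [576.4, -31.1, 100.5]
ee_rot: [-0.056, -3.14, 0.0]
ft_force: [-2.7, -2.6, 3.1]
width: 0.1
gripper_force: 2.5
```

Emit:
apply_moves(
  plan=[
    {"fingers":0,"tx":0,"ty":3,"tz":0,"twist":0},
    {"fingers":0,"tx":0,"ty":5,"tz":0,"twist":0},
  ],
)

```text
t: 3.5
ee_pos: [576.5, -27.1, 100.5]
ee_rot: [-0.057, -3.14, 0.0]
ft_force: [-4.0, -2.1, 6.2]
width: 0.3
gripper_force: 3.2
```

Emit:
apply_moves(
  plan=[
    {"fingers":0,"tx":0,"ty":2,"tz":0,"twist":0},
    {"fingers":0,"tx":0,"ty":3,"tz":0,"twist":0},
  ],
)

```text
t: 3.7
ee_pos: [576.5, -24.4, 100.5]
ee_rot: [-0.058, -3.14, 0.0]
ft_force: [-3.7, -1.1, 5.4]
width: 0.2
gripper_force: 3.3
```

Emit:
apply_moves(
  plan=[
    {"fingers":0,"tx":0,"ty":0,"tz":-1.5,"twist":0},
    {"fingers":0,"tx":0,"ty":0,"tz":-1.5,"twist":0},
  ],
)

```text
t: 3.9
ee_pos: [577.5, -24.3, 101.8]
ee_rot: [0.058, 3.14, 0.001]
ft_force: [-0.2, -0.4, 1.1]
width: -0.2
gripper_force: 0.5
```

```bash
python3 - <<'E'
from h import *
s=robot.sense();print(s['ee_pos'],s['ee_rot'],s['ft_force'],s['wrist_torque'])
w=grab('wrist');x=grab('scene')['pixels'][160:260,255:365]
a=w['pixels'][40:400,150:550];b=cv2.resize(x,(396,360),interpolation=2)
cv2.imwrite('pics/m3.png',np.hstack([a,b])[:,:,::-1])
E
```

```text
[577.52229666 -24.31862015 101.78209384] [5.80804104e-02 3.14022479e+00 9.93638274e-04] [-0.19859407 -0.41088343  1.0954583 ] [-0.19052225  0.10234374  0.03264927]
```

View pics/m3.png

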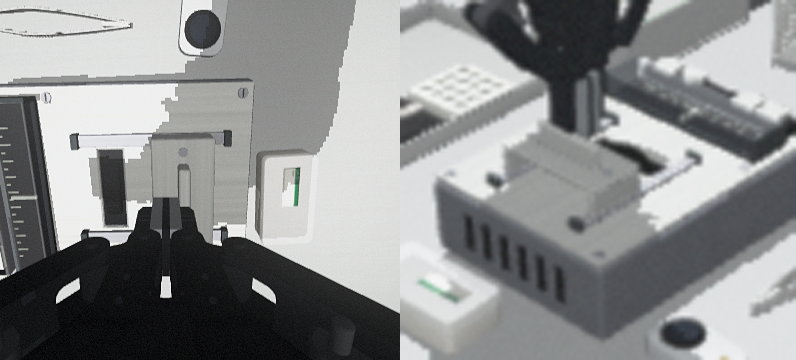

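Shutter is nearly open, with the slot visible at (113,188) in the left crop. I keep pushing until the stop is felt.

Emit:
apply_moves(
  plan=[
    {"fingers":0,"tx":0,"ty":1,"tz":0,"twist":0},
    {"fingers":0,"tx":0,"ty":2,"tz":0,"twist":0},
  ],
)

```text
t: 4.2
ee_pos: [577.5, -22.6, 101.8]
ee_rot: [0.058, 3.14, -0.001]
ft_force: [0.2, -2.6, -0.7]
width: -0.2
gripper_force: 1.0
```

Emit:
apply_moves(
  plan=[
    {"fingers":0,"tx":0,"ty":1,"tz":0,"twist":0},
    {"fingers":0,"tx":0,"ty":2,"tz":0,"twist":0},
  ],
)

```text
t: 4.4
ee_pos: [577.5, -20.4, 101.8]
ee_rot: [0.058, 3.141, -0.0]
ft_force: [1.0, -1.9, -1.0]
width: -0.2
gripper_force: 1.0
```

Emit:
apply_moves(
  plan=[
    {"fingers":0,"tx":0,"ty":1,"tz":0,"twist":0},
    {"fingers":0,"tx":0,"ty":2,"tz":0,"twist":0},
  ],
)

```text
t: 4.6
ee_pos: [577.5, -18.3, 101.8]
ee_rot: [0.058, 3.141, 0.0]
ft_force: [0.9, -1.6, -2.3]
width: -0.1
gripper_force: 1.0
```

Emit:
apply_moves(
  plan=[
    {"fingers":0,"tx":0,"ty":1,"tz":0,"twist":0},
    {"fingers":0,"tx":0,"ty":2,"tz":0,"twist":0},
  ],
)

```text
t: 4.8
ee_pos: [577.5, -16.7, 101.8]
ee_rot: [0.058, 3.141, -0.001]
ft_force: [1.5, -4.6, -0.9]
width: 0.0
gripper_force: 2.3
```

Emit:
apply_moves(
  plan=[
    {"fingers":0,"tx":0,"ty":1,"tz":0,"twist":0},
    {"fingers":0,"tx":0,"ty":2,"tz":0,"twist":0},
  ],
)

```text
t: 5.0
ee_pos: [577.6, -16.3, 101.9]
ee_rot: [0.059, 3.141, -0.008]
ft_force: [0.7, -9.1, -1.8]
width: -0.3
gripper_force: 4.7
```

Emit:
apply_moves(
  plan=[
    {"fingers":0,"tx":0,"ty":1,"tz":0,"twist":0},
    {"fingers":0,"tx":0,"ty":2,"tz":0,"twist":0},
  ],
)

```text
t: 5.2
ee_pos: [577.6, -16.1, 101.8]
ee_rot: [-0.061, -3.141, 0.014]
ft_force: [0.8, -14.4, -2.2]
width: -0.1
gripper_force: 7.1
```

Emit:
apply_moves(
  plan=[
    {"fingers":0,"tx":0,"ty":-6,"tz":0,"twist":0},
    {"fingers":0,"tx":0,"ty":-8,"tz":-10,"twist":0},
    {"fingers":0,"tx":8,"ty":-30,"tz":-10,"twist":0},
    {"fingers":0,"tx":8,"ty":-43,"tz":-5,"twist":0},
    {"fingers":0,"tx":8,"ty":-43,"tz":0,"twist":0},
    {"fingers":0,"tx":8,"ty":-43,"tz":2,"twist":0},
    {"fingers":0,"tx":8,"ty":-43,"tz":2,"twist":0},
  ],
)

```text
t: 5.9
ee_pos: [567.5, -54.3, 99.1]
ee_rot: [-0.057, -3.14, -0.002]
ft_force: [0.1, 0.4, -0.3]
width: -0.5
gripper_force: 0.0
```

Emit:
apply_moves(
  plan=[
    {"fingers":0,"tx":0,"ty":0,"tz":1,"twist":0},
    {"fingers":0,"tx":0,"ty":0,"tz":1,"twist":0},
  ],
)

```text
t: 6.1
ee_pos: [568.0, -54.5, 98.7]
ee_rot: [-0.057, -3.141, -0.001]
ft_force: [0.4, 0.0, 0.2]
width: -0.0
gripper_force: 0.0
```

Emit:
apply_moves(
  plan=[
    {"fingers":0,"tx":0,"ty":0,"tz":1,"twist":0},
    {"fingers":0,"tx":0,"ty":0,"tz":1,"twist":0},
  ],
)

```text
t: 6.3
ee_pos: [568.0, -54.9, 97.8]
ee_rot: [0.057, 3.141, 0.0]
ft_force: [-0.1, -0.8, 1.0]
width: 0.1
gripper_force: 0.0
```

Emit:
apply_moves(
  plan=[
    {"fingers":0,"tx":0,"ty":0,"tz":1,"twist":0},
    {"fingers":0,"tx":0,"ty":0,"tz":1,"twist":0},
  ],
)

```text
t: 6.5
ee_pos: [567.9, -55.1, 96.7]
ee_rot: [-0.058, -3.141, -0.0]
ft_force: [-0.2, -0.7, -0.7]
width: -0.2
gripper_force: 0.0
```

Emit:
apply_moves(
  plan=[
    {"fingers":0,"tx":0,"ty":0,"tz":1,"twist":0},
    {"fingers":0,"tx":0,"ty":0,"tz":1,"twist":0},
  ],
)

```text
t: 6.7
ee_pos: [567.9, -55.1, 95.7]
ee_rot: [-0.058, -3.141, -0.0]
ft_force: [0.1, -0.6, 0.2]
width: -0.0
gripper_force: 0.0
```

Emit:
apply_moves(
  plan=[
    {"fingers":0,"tx":0,"ty":0,"tz":1,"twist":0},
    {"fingers":0,"tx":0,"ty":0,"tz":1,"twist":0},
  ],
)

```text
t: 6.9
ee_pos: [567.8, -55.1, 94.7]
ee_rot: [-0.058, -3.141, -0.0]
ft_force: [-0.3, 0.6, -0.7]
width: -0.0
gripper_force: 0.0
```

Emit:
apply_moves(
  plan=[
    {"fingers":0,"tx":0,"ty":0,"tz":1,"twist":0},
    {"fingers":0,"tx":0,"ty":0,"tz":1,"twist":0},
  ],
)

```text
t: 7.1
ee_pos: [567.9, -55.1, 93.7]
ee_rot: [-0.058, -3.141, -0.0]
ft_force: [-0.9, 0.3, -0.8]
width: 0.0
gripper_force: 0.0
```

Emit:
apply_moves(
  plan=[
    {"fingers":0,"tx":0,"ty":0,"tz":1,"twist":0},
    {"fingers":0,"tx":0,"ty":0,"tz":1,"twist":0},
  ],
)

```text
t: 7.3
ee_pos: [567.9, -55.1, 92.7]
ee_rot: [-0.058, -3.141, -0.0]
ft_force: [0.5, 1.0, 0.7]
width: 0.5
gripper_force: 0.0
```

Emit:
apply_moves(
  plan=[
    {"fingers":0,"tx":0,"ty":0,"tz":1,"twist":0},
    {"fingers":0,"tx":0,"ty":0,"tz":1,"twist":0},
  ],
)

```text
t: 7.5
ee_pos: [567.9, -55.1, 91.7]
ee_rot: [-0.058, -3.141, -0.0]
ft_force: [-0.7, 0.7, 0.3]
width: -0.1
gripper_force: 0.0
```

Emit:
apply_moves(
  plan=[
    {"fingers":0,"tx":0,"ty":0,"tz":1,"twist":0},
    {"fingers":0,"tx":0,"ty":0,"tz":1,"twist":0},
  ],
)

```text
t: 7.7
ee_pos: [567.9, -55.0, 90.7]
ee_rot: [-0.058, -3.141, -0.0]
ft_force: [0.1, 0.9, 0.3]
width: 0.1
gripper_force: 0.0
```

Emit:
apply_moves(
  plan=[
    {"fingers":0,"tx":0,"ty":0,"tz":1,"twist":0},
    {"fingers":0,"tx":0,"ty":0,"tz":1,"twist":0},
  ],
)

```text
t: 7.9
ee_pos: [567.9, -55.1, 89.7]
ee_rot: [-0.058, -3.141, -0.0]
ft_force: [-0.7, -0.6, -0.2]
width: 0.1
gripper_force: 0.0
```

Emit:
apply_moves(
  plan=[
    {"fingers":0,"tx":0,"ty":0,"tz":1,"twist":0},
    {"fingers":0,"tx":0,"ty":0,"tz":1,"twist":0},
  ],
)

```text
t: 8.1
ee_pos: [567.9, -55.1, 88.7]
ee_rot: [-0.058, -3.141, -0.0]
ft_force: [-0.5, 0.2, 0.4]
width: -0.4
gripper_force: 0.0
```

Emit:
apply_moves(
  plan=[
    {"fingers":0,"tx":0,"ty":0,"tz":1,"twist":0},
    {"fingers":0,"tx":0,"ty":0,"tz":1,"twist":0},
  ],
)

```text
t: 8.3
ee_pos: [567.9, -55.1, 87.7]
ee_rot: [-0.058, -3.141, -0.0]
ft_force: [-0.6, 0.1, 1.0]
width: 0.0
gripper_force: 0.0
```

Emit:
apply_moves(
  plan=[
    {"fingers":0,"tx":0,"ty":0,"tz":1,"twist":0},
    {"fingers":0,"tx":0,"ty":0,"tz":1,"twist":0},
  ],
)

```text
t: 8.5
ee_pos: [567.9, -55.1, 86.7]
ee_rot: [-0.058, -3.141, -0.0]
ft_force: [0.1, 0.1, 1.0]
width: -0.3
gripper_force: 0.0
```

Emit:
apply_moves(
  plan=[
    {"fingers":0,"tx":0,"ty":0,"tz":1,"twist":0},
    {"fingers":0,"tx":0,"ty":0,"tz":1,"twist":0},
  ],
)

```text
t: 8.7
ee_pos: [567.9, -55.1, 85.7]
ee_rot: [-0.058, -3.141, -0.0]
ft_force: [0.4, 0.4, -0.6]
width: -0.3
gripper_force: 0.0
```

Emit:
apply_moves(
  plan=[
    {"fingers":0,"tx":0,"ty":0,"tz":1,"twist":0},
    {"fingers":0,"tx":0,"ty":0,"tz":1,"twist":0},
  ],
)

```text
t: 8.9
ee_pos: [567.9, -55.1, 84.7]
ee_rot: [-0.058, -3.141, -0.0]
ft_force: [0.2, -0.3, -0.1]
width: -0.1
gripper_force: 0.0
```

Emit:
apply_moves(
  plan=[
    {"fingers":0,"tx":0,"ty":0,"tz":1,"twist":0},
    {"fingers":0,"tx":0,"ty":0,"tz":1,"twist":0},
  ],
)

```text
t: 9.1
ee_pos: [567.9, -55.1, 83.7]
ee_rot: [-0.058, -3.141, -0.0]
ft_force: [0.3, -0.7, 0.7]
width: 0.2
gripper_force: 0.0
```

Emit:
apply_moves(
  plan=[
    {"fingers":0,"tx":0,"ty":0,"tz":1,"twist":0},
    {"fingers":0,"tx":0,"ty":0,"tz":1,"twist":0},
  ],
)

```text
t: 9.3
ee_pos: [567.9, -55.1, 82.7]
ee_rot: [-0.058, -3.141, -0.0]
ft_force: [0.3, 0.9, 0.8]
width: 0.1
gripper_force: 0.0
```

Emit:
apply_moves(
  plan=[
    {"fingers":0,"tx":0,"ty":0,"tz":1,"twist":0},
    {"fingers":0,"tx":0,"ty":0,"tz":1,"twist":0},
  ],
)

```text
t: 9.5
ee_pos: [567.8, -55.1, 81.7]
ee_rot: [-0.058, -3.141, -0.0]
ft_force: [0.0, -0.1, 0.6]
width: 0.3
gripper_force: 0.0
```

Emit:
apply_moves(
  plan=[
    {"fingers":0,"tx":0,"ty":0,"tz":1,"twist":0},
    {"fingers":0,"tx":0,"ty":0,"tz":1,"twist":0},
  ],
)

```text
t: 9.7
ee_pos: [567.9, -55.1, 80.7]
ee_rot: [-0.058, -3.141, -0.0]
ft_force: [0.3, -0.3, 0.6]
width: 0.1
gripper_force: 0.0
```

Emit:
apply_moves(
  plan=[
    {"fingers":0,"tx":0,"ty":0,"tz":1,"twist":0},
    {"fingers":0,"tx":0,"ty":0,"tz":1,"twist":0},
  ],
)

```text
t: 9.9
ee_pos: [567.8, -55.1, 79.7]
ee_rot: [-0.058, -3.141, -0.0]
ft_force: [-0.6, 0.4, -0.7]
width: -0.1
gripper_force: 0.0
```

Emit:
apply_moves(
  plan=[
    {"fingers":0,"tx":0,"ty":0,"tz":1,"twist":0},
    {"fingers":0,"tx":0,"ty":0,"tz":1,"twist":0},
  ],
)

```text
t: 10.1
ee_pos: [568.1, -55.1, 79.0]
ee_rot: [0.058, 3.141, 0.0]
ft_force: [0.1, 0.8, 0.6]
width: 0.2
gripper_force: 0.5
```

```bash
python3 - <<'E'
from h import *
s=robot.sense();print(s['ee_pos'],s['ft_force'])
w=grab('wrist');x=grab('side')['pixels'][170:260,310:400]
a=w['pixels'][40:400,150:550];b=cv2.resize(x,(390,360),interpolation=2)
cv2.imwrite('pics/m4.png',np.hstack([a,b])[:,:,::-1])
E
```

```text
[568.0742102  -55.11676754  78.95856549] [0.12955214 0.82607967 0.62998497]
```

View pics/m4.png

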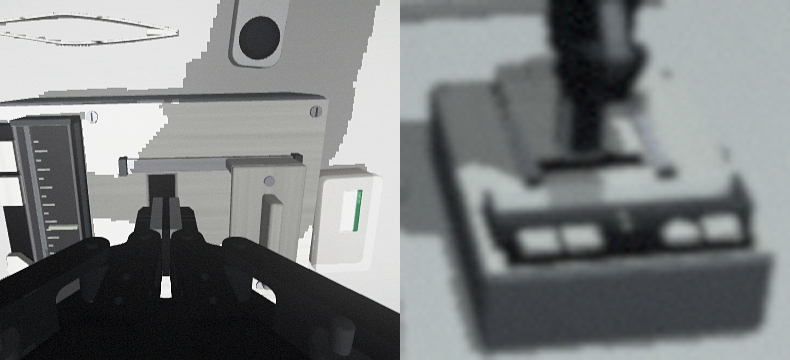

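The fingers stand over the slot (slot about columns 148–177, fingers 150–181), and the height lag with a pad force of 0.5 suggests contact has just begun.

Emit:
apply_moves(
  plan=[
    {"fingers":0,"tx":0,"ty":0,"tz":0.5,"twist":0},
    {"fingers":0,"tx":0,"ty":0,"tz":0.5,"twist":0},
  ],
)

```text
t: 10.4
ee_pos: [568.1, -55.1, 78.6]
ee_rot: [0.058, 3.141, -0.0]
ft_force: [-0.5, 0.9, 3.4]
width: 0.0
gripper_force: 1.7
```

Emit:
apply_moves(
  plan=[
    {"fingers":0,"tx":0,"ty":0,"tz":0.5,"twist":0},
    {"fingers":0,"tx":0,"ty":0,"tz":0.5,"twist":0},
  ],
)

```text
t: 10.6
ee_pos: [568.1, -55.1, 78.2]
ee_rot: [0.058, 3.141, -0.0]
ft_force: [-1.0, -0.7, 5.0]
width: 0.2
gripper_force: 2.7
```

Emit:
apply_moves(
  plan=[
    {"fingers":0,"tx":0,"ty":0,"tz":0.5,"twist":0},
    {"fingers":0,"tx":0,"ty":0,"tz":0.8,"twist":0},
    {"fingers":0,"tx":0,"ty":0,"tz":0.8,"twist":0},
  ],
)

```text
t: 10.9
ee_pos: [568.1, -55.1, 77.7]
ee_rot: [0.058, 3.14, -0.0]
ft_force: [-2.0, 0.2, 8.3]
width: 0.1
gripper_force: 3.7
```

Emit:
apply_moves(
  plan=[
    {"fingers":0,"tx":-1,"ty":0,"tz":0,"twist":0},
    {"fingers":0,"tx":-2,"ty":0,"tz":0,"twist":0},
    {"fingers":0,"tx":-3,"ty":0,"tz":0,"twist":0},
    {"fingers":0,"tx":-4,"ty":0,"tz":0,"twist":0},
    {"fingers":0,"tx":-5,"ty":0,"tz":0,"twist":0},
    {"fingers":0,"tx":-6,"ty":0,"tz":0,"twist":0},
  ],
)

```text
t: 11.5
ee_pos: [573.2, -55.2, 77.5]
ee_rot: [-0.058, -3.14, -0.0]
ft_force: [-3.6, 0.2, 8.3]
width: -0.5
gripper_force: 4.2
```

```bash
cat > needle.py <<'E'
from fit import *
# needle: bright column profile at window, box frame
p=[574.5,-55.3,-.025]
def needle(save=None,n=1):
    w=grab('wrist'); g=w['pixels'].astype(float).mean(2).astype(np.float32)
    xs=np.arange(-50,50,.5); ys=np.arange(-60,-46,1.)
    m=np.array([[proj(w,T(p,(x,y,63))) for y in ys] for x in xs],np.float32)
    v=cv2.remap(g,m[...,0],m[...,1],1)
    if save: cv2.imwrite(save,cv2.resize(v,None,fx=20,fy=3))
    return xs,v
if __name__=='__main__':
    xs,v=needle('pics/prof.png'); q=v.min(1); 
    i=np.argsort(q)[::-1][:8]; print([(xs[k],round(float(q[k]))) for k in i])
    r=np.median(v,1); i=np.argsort(r)[::-1][:8]; print([(xs[k],round(float(r[k]))) for k in i])
E
python3 needle.py
```

```text
[(np.float64(0.5), 87), (np.float64(-49.5), 80), (np.float64(-48.5), 80), (np.float64(-49.0), 80), (np.float64(-43.0), 80), (np.float64(-42.5), 79), (np.float64(-46.0), 79), (np.float64(-47.0), 79)]
[(np.float64(2.0), 197), (np.float64(1.5), 194), (np.float64(2.5), 170), (np.float64(1.0), 154), (np.float64(3.0), 103), (np.float64(0.5), 95), (np.float64(-48.5), 83), (np.float64(-49.5), 83)][ WARN:0@2.803] global loadsave.cpp:1063 imwrite_ Unsupported depth image for selected encoder is fallbacked to CV_8U.
```

Emit:
apply_moves(
  plan=[
    {"fingers":0,"tx":-1,"ty":0,"tz":0,"twist":0},
    {"fingers":0,"tx":-2,"ty":0,"tz":0,"twist":0},
    {"fingers":0,"tx":-3,"ty":0,"tz":0,"twist":0},
    {"fingers":0,"tx":-4,"ty":0,"tz":0,"twist":0},
  ],
)

```text
t: 11.95
ee_pos: [577.2, -55.3, 77.5]
ee_rot: [-0.058, -3.14, -0.0]
ft_force: [-2.9, 0.2, 8.4]
width: -0.3
gripper_force: 4.2
```

```bash
python3 needle.py 2>/dev/null; python3 - <<'E'
from needle import *
w=pickle.load(open('w1.pkl','rb'))
import needle as N
N.grab=lambda n:w
xs,v=N.needle();r=np.median(v,1);i=np.argsort(r)[::-1][:6]; print('start',[(xs[k],round(float(r[k]))) for k in i])
E
```

```text
[(np.float64(5.0), 156), (np.float64(4.5), 140), (np.float64(5.5), 115), (np.float64(4.0), 93), (np.float64(-48.0), 80), (np.float64(-49.5), 80), (np.float64(-50.0), 80), (np.float64(-49.0), 80)]
[(np.float64(5.0), 194), (np.float64(5.5), 179), (np.float64(4.5), 178), (np.float64(6.0), 132), (np.float64(4.0), 132), (np.float64(3.5), 86), (np.float64(-49.0), 83), (np.float64(-49.5), 83)]
start [(np.float64(2.0), 153), (np.float64(1.5), 153), (np.float64(2.5), 146), (np.float64(1.0), 136), (np.float64(3.0), 112), (np.float64(0.5), 111)]
```

Emit:
apply_moves(
  plan=[
    {"fingers":0,"tx":-1,"ty":0,"tz":0,"twist":0},
    {"fingers":0,"tx":-2,"ty":0,"tz":0,"twist":0},
    {"fingers":0,"tx":-3,"ty":0,"tz":0,"twist":0},
    {"fingers":0,"tx":-4,"ty":0,"tz":0,"twist":0},
    {"fingers":0,"tx":-5,"ty":0,"tz":0,"twist":0},
    {"fingers":0,"tx":-6,"ty":0,"tz":0,"twist":0},
  ],
)

```text
t: 12.6
ee_pos: [583.4, -55.4, 77.5]
ee_rot: [-0.058, -3.14, -0.001]
ft_force: [-3.2, 1.2, 7.2]
width: -0.0
gripper_force: 3.5
```

```bash
python3 needle.py 2>/dev/null|tail -1
```

```text
[(np.float64(10.0), 194), (np.float64(9.5), 189), (np.float64(10.5), 170), (np.float64(9.0), 153), (np.float64(8.5), 103), (np.float64(11.0), 103), (np.float64(-50.0), 84), (np.float64(-49.5), 84)]
```

Emit:
apply_moves(
  plan=[
    {"fingers":0,"tx":0,"ty":0,"tz":-6,"twist":0},
    {"fingers":0,"tx":17,"ty":0,"tz":-6,"twist":0},
    {"fingers":0,"tx":17,"ty":0,"tz":-3,"twist":0},
    {"fingers":0,"tx":17,"ty":0,"tz":-2,"twist":0},
    {"fingers":0,"tx":17,"ty":0,"tz":-1,"twist":0},
    {"fingers":0,"tx":17,"ty":0,"tz":-0.5,"twist":0},
    {"fingers":0,"tx":17,"ty":0,"tz":0,"twist":0},
    {"fingers":0,"tx":17,"ty":0,"tz":0,"twist":0},
  ],
)

```text
t: 13.45
ee_pos: [567.2, -55.0, 77.6]
ee_rot: [-0.058, -3.141, -0.0]
ft_force: [-3.2, 0.5, 8.2]
width: -0.2
gripper_force: 4.0
```

Emit:
apply_moves(
  plan=[
    {"fingers":0,"tx":-2,"ty":0,"tz":0,"twist":0},
    {"fingers":0,"tx":-4,"ty":0,"tz":0,"twist":0},
    {"fingers":0,"tx":-6,"ty":0,"tz":0,"twist":0},
    {"fingers":0,"tx":-8,"ty":0,"tz":0,"twist":0},
    {"fingers":0,"tx":-10,"ty":0,"tz":0,"twist":0},
    {"fingers":0,"tx":-12,"ty":0,"tz":0,"twist":0},
    {"fingers":0,"tx":-14,"ty":0,"tz":0,"twist":0},
    {"fingers":0,"tx":-15,"ty":0,"tz":0,"twist":0},
  ],
)

```text
t: 14.25
ee_pos: [582.4, -55.3, 77.6]
ee_rot: [0.057, 3.141, 0.001]
ft_force: [-2.4, 2.1, 7.5]
width: 0.4
gripper_force: 3.5
```

```bash
python3 needle.py 2>/dev/null|tail -1;python3 -c "
from h import *;s=robot.sense();print(s['ee_pos'],s['ft_force'])"
```

```text
[(np.float64(21.5), 188), (np.float64(22.0), 184), (np.float64(21.0), 165), (np.float64(22.5), 148), (np.float64(20.5), 123), (np.float64(23.0), 90), (np.float64(-49.5), 84), (np.float64(-49.0), 83)]
[582.57939312 -55.27965817  77.6003664 ] [-2.80606113  0.99737162  7.50455417]
```

Emit:
apply_moves(
  plan=[
    {"fingers":0,"tx":0,"ty":0,"tz":-6,"twist":0},
    {"fingers":0,"tx":0,"ty":0,"tz":-30,"twist":0},
    {"fingers":0,"tx":-15,"ty":0,"tz":-70,"twist":0},
    {"fingers":0,"tx":-30,"ty":0,"tz":-100,"twist":0},
    {"fingers":0,"tx":-30,"ty":0,"tz":-100,"twist":0},
    {"fingers":0,"tx":-30,"ty":0,"tz":-100,"twist":0},
  ],
)

```text
t: 14.9
ee_pos: [613.1, -56.9, 177.6]
ee_rot: [0.058, 3.139, -0.001]
ft_force: [0.5, 0.2, -0.2]
width: -0.1
gripper_force: 0.0
```

```bash
python3 - <<'E'
from needle import *
xs,v=needle();r=np.median(v,1);i=np.argsort(r)[::-1][:5];print([(xs[k],round(float(r[k]))) for k in i])
s=robot.sense();print(s['ee_pos'])
w=grab('wrist');pickle.dump(w,open('w2.pkl','wb'))
u=proj(w,T(p,(15,-60,65))).astype(int);print(u)
x0,y0=u[0]-50,u[1]-50
print(x0,y0,proj(w,T(p,(22,-69,68))))
c=cv2.resize(w['pixels'][y0:y0+85,x0:x0+110],None,fx=7,fy=7,interpolation=2)
cv2.imwrite('pics/n5.png',c[:,:,::-1])
E
```

```text
[(np.float64(25.0), 161), (np.float64(24.5), 151), (np.float64(25.5), 147), (np.float64(24.0), 129), (np.float64(26.0), 121)]
[611.71454339 -56.70250766 176.198205  ]
[240 180]
190 130 [229.1854543 189.6810964]
```

View pics/n5.png

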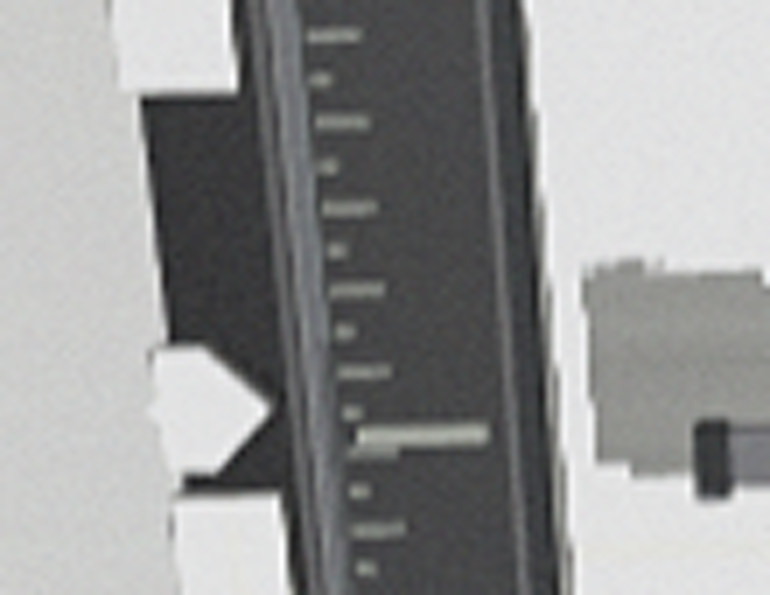

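The pointed tab's tip is at crop (270,408), while the needle at row 435 reads about 27 on the ticks (20 at row 372, 30 at row 453). That is an overshoot of about 5 mm, so I return to hover, measure the parallax against the ticks, and roll back.

Emit:
apply_moves(
  plan=[
    {"fingers":0,"tx":32,"ty":0,"tz":0,"twist":0},
    {"fingers":0,"tx":32,"ty":0,"tz":50,"twist":0},
    {"fingers":0,"tx":32,"ty":0,"tz":85,"twist":0},
    {"fingers":0,"tx":32,"ty":0,"tz":93,"twist":0},
    {"fingers":0,"tx":32,"ty":0,"tz":93,"twist":0},
    {"fingers":0,"tx":32,"ty":0,"tz":93,"twist":0},
    {"fingers":0,"tx":32,"ty":0,"tz":93,"twist":0},
  ],
)

```text
t: 15.7
ee_pos: [581.8, -55.9, 86.0]
ee_rot: [0.058, 3.137, -0.001]
ft_force: [1.0, -0.4, 0.7]
width: -0.1
gripper_force: 0.0
```

```bash
cat > tick.py <<'E'
from fit import *
from scipy.signal import find_peaks
p=[574.5,-55.3,-.025]
def prof(w,z):
    g=w['pixels'].astype(np.float32).mean(2); xs=np.arange(-48,50,.25)
    out={}
    for nm,ys in(('tick',np.arange(-66,-58,.5)),('ndl',np.arange(-56,-48,.5))):
        m=np.array([[proj(w,T(p,(x,y,z))) for y in ys] for x in xs],np.float32)
        v=cv2.remap(g,m[...,0],m[...,1],1); r=np.mean(v,1) if nm=='tick' else np.median(v,1)
        k,_=find_peaks(r,prominence=6 if nm=='tick' else 40); out[nm]=[(float(xs[i]),int(r[i])) for i in k]
    c=-w['R'].T@w['t']; out['cam']=np.round(c-[p[0],p[1],0]); return out
if __name__=='__main__':
    s=robot.sense();print(s['ee_pos'],s['ft_force'])
    w=grab('wrist');pickle.dump(w,open('w3.pkl','wb'))
    for f in('w1','w2','w3'):
        w=pickle.load(open(f+'.pkl','rb'))
        for k,v in prof(w,56).items(): print(f,k,v)
E
python3 tick.py
```

```text
[581.80153762 -55.88735757  85.95728424] [ 1.00587295 -0.35314799  0.71201166]
w1 tick [(-45.5, 92), (-40.5, 113), (-35.5, 95), (-30.5, 113), (-25.25, 95), (-20.25, 124), (-15.0, 99), (-10.75, 113), (-5.5, 94), (-0.25, 121), (3.0, 137), (9.5, 124), (14.0, 94), (19.5, 120), (25.0, 91), (29.5, 122), (34.0, 94), (39.75, 116), (44.25, 97)]
w1 ndl [(2.25, 160)]
w1 cam [-32.  -2. 373.]
w2 tick [(-45.5, 95), (-40.5, 121), (-35.25, 91), (-30.5, 123), (-25.75, 91), (-20.5, 120), (-15.75, 92), (-10.75, 116), (-6.0, 90), (-1.0, 115), (4.0, 91), (9.0, 117), (14.0, 92), (19.0, 115), (27.0, 132), (33.75, 90), (38.5, 114), (43.75, 91)]
w2 ndl [(27.0, 164)]
w2 cam [-31.   2. 297.]
w3 tick [(-45.25, 109), (-40.75, 150), (-35.5, 107), (-30.75, 151), (-25.75, 109), (-21.0, 151), (-16.0, 105), (-11.25, 151), (-6.0, 104), (-1.25, 148), (3.5, 103), (8.5, 143), (13.25, 103), (18.25, 142), (23.25, 99), (27.75, 151), (33.0, 94)]
w3 ndl [(26.75, 193)]
w3 cam [-61.   3. 206.]
```

Emit:
apply_moves(
  plan=[
    {"fingers":0,"tx":0,"ty":0,"tz":4,"twist":0},
    {"fingers":0,"tx":0,"ty":0,"tz":5,"twist":0},
    {"fingers":0,"tx":0,"ty":0,"tz":6,"twist":0},
    {"fingers":0,"tx":0,"ty":0,"tz":6.5,"twist":0},
    {"fingers":0,"tx":0,"ty":0,"tz":7,"twist":0},
    {"fingers":0,"tx":0,"ty":0,"tz":7,"twist":0},
  ],
)

```text
t: 16.35
ee_pos: [580.3, -55.6, 77.9]
ee_rot: [0.058, 3.14, -0.0]
ft_force: [-2.5, 0.2, 6.5]
width: 0.0
gripper_force: 3.3
```

```bash
python3 tick.py | grep -E "^\[|w3"
```

```text
[580.26761963 -55.59680338  77.88018415] [-2.50115528  0.15614952  6.53487603]
w3 tick [(-45.5, 111), (-40.5, 155), (-35.5, 108), (-30.75, 158), (-25.75, 108), (-21.0, 157), (-16.0, 106), (-11.25, 158), (-6.25, 108), (-1.5, 152), (3.5, 108), (8.25, 152), (13.5, 107), (18.25, 147), (23.25, 104), (26.25, 141)]
w3 ndl []
w3 cam [-62.   3. 199.]
```

Emit:
apply_moves(
  plan=[
    {"fingers":0,"tx":0,"ty":0,"tz":0.4,"twist":0},
    {"fingers":0,"tx":1.5,"ty":0,"tz":0.4,"twist":0},
    {"fingers":0,"tx":3,"ty":0,"tz":0.4,"twist":0},
    {"fingers":0,"tx":4.5,"ty":0,"tz":0.4,"twist":0},
    {"fingers":0,"tx":6,"ty":0,"tz":0.4,"twist":0},
    {"fingers":0,"tx":7.5,"ty":0,"tz":0.4,"twist":0},
    {"fingers":0,"tx":7.5,"ty":0,"tz":0.4,"twist":0},
  ],
)

```text
t: 17.1
ee_pos: [574.3, -55.5, 78.0]
ee_rot: [0.058, 3.137, -0.001]
ft_force: [2.9, 0.2, 5.3]
width: -0.2
gripper_force: 3.2
```

```bash
python3 tick.py | grep -E "^\[|w3"
```

```text
[574.31288669 -55.5093429   77.9616754 ] [2.86125252 0.19945519 5.32081237]
w3 tick [(-45.75, 110), (-40.75, 161), (-35.75, 112), (-31.0, 159), (-25.75, 107), (-21.0, 154), (-16.0, 108), (-11.5, 151), (-6.5, 104), (-1.5, 151), (3.5, 108), (8.25, 150), (13.25, 108), (18.25, 145), (22.0, 137)]
w3 ndl [(45.5, 65)]
w3 cam [-69.   3. 198.]
```

Emit:
apply_moves(
  plan=[
    {"fingers":0,"tx":0,"ty":0,"tz":0.5,"twist":0},
    {"fingers":0,"tx":1,"ty":0,"tz":0.5,"twist":0},
    {"fingers":0,"tx":1.8,"ty":0,"tz":0.5,"twist":0},
    {"fingers":0,"tx":1.8,"ty":0,"tz":0.5,"twist":0},
  ],
)

```text
t: 17.55
ee_pos: [572.9, -55.5, 77.7]
ee_rot: [0.058, 3.136, -0.001]
ft_force: [3.0, -0.2, 7.0]
width: 0.0
gripper_force: 3.7
```

Emit:
apply_moves(
  plan=[
    {"fingers":0,"tx":0,"ty":0,"tz":-6,"twist":0},
    {"fingers":0,"tx":-15,"ty":0,"tz":-50,"twist":0},
    {"fingers":0,"tx":-40,"ty":0,"tz":-100,"twist":0},
    {"fingers":0,"tx":-40,"ty":0,"tz":-100,"twist":0},
    {"fingers":0,"tx":-40,"ty":0,"tz":-100,"twist":0},
    {"fingers":0,"tx":-40,"ty":0,"tz":-100,"twist":0},
  ],
)

```text
t: 18.15
ee_pos: [608.6, -56.4, 174.1]
ee_rot: [-0.058, -3.137, -0.001]
ft_force: [-0.2, 0.6, -0.8]
width: -0.2
gripper_force: 0.0
```

```bash
python3 tick.py | grep -E "^\[|w3"
```

```text
[608.59657914 -56.39970077 174.14001716] [-0.24534885  0.62865075 -0.79715861]
w3 tick [(-45.5, 92), (-40.25, 125), (-35.5, 90), (-30.25, 126), (-25.5, 92), (-20.75, 116), (-15.5, 93), (-10.5, 121), (-5.75, 93), (-0.75, 121), (4.0, 91), (9.25, 121), (14.25, 93), (19.25, 116), (21.25, 134), (23.75, 87), (29.0, 118), (34.0, 90), (38.75, 116), (44.0, 90)]
w3 ndl [(21.25, 168)]
w3 cam [-33.   2. 295.]
```

Needle reads about 21.7 mm after release, so it is set. Now I close the shutter.

Emit:
apply_moves(
  plan=[
    {"fingers":0,"tx":35,"ty":40,"tz":0,"twist":0},
    {"fingers":0,"tx":35,"ty":74,"tz":0,"twist":0},
    {"fingers":0,"tx":35,"ty":74,"tz":40,"twist":0},
    {"fingers":0,"tx":35,"ty":74,"tz":65,"twist":0},
    {"fingers":0,"tx":35,"ty":74,"tz":72,"twist":0},
    {"fingers":0,"tx":35,"ty":74,"tz":72,"twist":0},
    {"fingers":0,"tx":35,"ty":74,"tz":72,"twist":0},
  ],
)

```text
t: 18.9
ee_pos: [578.4, 18.3, 104.5]
ee_rot: [-0.059, -3.141, -0.0]
ft_force: [0.7, -0.6, -0.1]
width: -0.0
gripper_force: 0.0
```

Emit:
apply_moves(
  plan=[
    {"fingers":0,"tx":0,"ty":0,"tz":1.5,"twist":0},
    {"fingers":0,"tx":0,"ty":-5,"tz":1.5,"twist":0},
    {"fingers":0,"tx":0,"ty":-12,"tz":1.5,"twist":0},
    {"fingers":0,"tx":0,"ty":-20,"tz":1.5,"twist":0},
    {"fingers":0,"tx":0,"ty":-28,"tz":1.5,"twist":0},
    {"fingers":0,"tx":0,"ty":-36,"tz":1.5,"twist":0},
    {"fingers":0,"tx":0,"ty":-44,"tz":1.5,"twist":0},
  ],
)

```text
t: 19.6
ee_pos: [577.2, -26.1, 102.9]
ee_rot: [0.058, 3.14, 0.001]
ft_force: [2.2, 2.4, 1.2]
width: 0.0
gripper_force: 1.1
```

Emit:
apply_moves(
  plan=[
    {"fingers":0,"tx":0,"ty":-5,"tz":0,"twist":0},
    {"fingers":0,"tx":0,"ty":-10,"tz":0,"twist":0},
    {"fingers":0,"tx":0,"ty":-15,"tz":0,"twist":0},
    {"fingers":0,"tx":0,"ty":-17,"tz":0,"twist":0},
  ],
)

```text
t: 20.0
ee_pos: [576.1, -42.8, 102.5]
ee_rot: [-0.058, -3.141, -0.0]
ft_force: [1.5, 1.8, -0.0]
width: -0.2
gripper_force: 1.0
```

Emit:
apply_moves(
  plan=[
    {"fingers":0,"tx":0,"ty":-1.5,"tz":0,"twist":0},
    {"fingers":0,"tx":0,"ty":-3,"tz":0,"twist":0},
    {"fingers":0,"tx":0,"ty":-3,"tz":0,"twist":0},
  ],
)

```text
t: 20.3
ee_pos: [575.9, -45.5, 102.5]
ee_rot: [-0.058, -3.141, 0.0]
ft_force: [1.6, 1.6, 0.5]
width: -0.0
gripper_force: 0.6
```

Emit:
apply_moves(
  plan=[
    {"fingers":0,"tx":0,"ty":-1,"tz":0,"twist":0},
    {"fingers":0,"tx":0,"ty":-2,"tz":0,"twist":0},
    {"fingers":0,"tx":0,"ty":-2,"tz":0,"twist":0},
  ],
)

```text
t: 20.6
ee_pos: [575.8, -47.4, 102.5]
ee_rot: [-0.058, -3.141, -0.0]
ft_force: [1.7, 1.8, 0.1]
width: -0.7
gripper_force: 0.9
```

Emit:
apply_moves(
  plan=[
    {"fingers":0,"tx":0,"ty":-1,"tz":0,"twist":0},
    {"fingers":0,"tx":0,"ty":-2,"tz":0,"twist":0},
    {"fingers":0,"tx":0,"ty":-2,"tz":0,"twist":0},
  ],
)

```text
t: 20.9
ee_pos: [575.7, -47.9, 102.5]
ee_rot: [-0.056, -3.141, -0.006]
ft_force: [1.5, 6.7, 0.8]
width: -0.2
gripper_force: 3.2
```

Emit:
apply_moves(
  plan=[
    {"fingers":0,"tx":0,"ty":-1,"tz":0,"twist":0},
    {"fingers":0,"tx":0,"ty":-2,"tz":0,"twist":0},
    {"fingers":0,"tx":0,"ty":-2,"tz":0,"twist":0},
  ],
)

```text
t: 21.2
ee_pos: [575.7, -48.1, 102.5]
ee_rot: [0.055, 3.141, 0.012]
ft_force: [1.3, 11.0, 0.8]
width: 0.2
gripper_force: 5.5
```

Shutter is firmly against its closed stop. I retreat and check the needle.

Emit:
apply_moves(
  plan=[
    {"fingers":0,"tx":0,"ty":8,"tz":0,"twist":0},
    {"fingers":0,"tx":0,"ty":8,"tz":-30,"twist":0},
    {"fingers":0,"tx":-30,"ty":0,"tz":-75,"twist":0},
    {"fingers":0,"tx":-30,"ty":0,"tz":-75,"twist":0},
    {"fingers":0,"tx":-30,"ty":0,"tz":-75,"twist":0},
    {"fingers":0,"tx":-30,"ty":0,"tz":-75,"twist":0},
  ],
)

```text
t: 21.8
ee_pos: [604.7, -52.7, 176.5]
ee_rot: [-0.058, -3.139, 0.001]
ft_force: [-1.3, -0.6, -0.5]
width: 0.1
gripper_force: 0.0
```

```bash
python3 tick.py | grep -E "^\[|w3"; python3 - <<'E'
from fit import *
# rib check: brightness profile along box y across rib top
w=pickle.load(open('w3.pkl','rb'));g=w['pixels'].astype(np.float32).mean(2);p=[574.5,-55.3,-.025]
for y in range(-24,40,2):
    print(y,int(np.mean([g[tuple(proj(w,T(p,(x,y,73))).round().astype(int)[::-1])] for x in(-31,-29,-27)])),end='; ')
E
```

```text
[604.71950878 -52.66588717 176.51971441] [-1.32067179 -0.56325586 -0.52387587]
w3 tick [(-45.5, 90), (-40.25, 123), (-35.5, 90), (-30.25, 115), (-25.5, 91), (-20.5, 121), (-15.75, 91), (-10.75, 114), (-6.0, 88), (-1.0, 114), (4.0, 89), (9.25, 121), (14.25, 89), (21.25, 124), (24.0, 89), (28.5, 108), (33.75, 88), (38.5, 108), (43.75, 88)]
w3 ndl [(20.75, 162)]
w3 cam [-37.   6. 297.]
-24 222; -22 227; -20 151; -18 161; -16 221; -14 223; -12 224; -10 222; -8 222; -6 222; -4 203; -2 215; 0 207; 2 225; 4 222; 6 222; 8 222; 10 222; 12 206; 14 138; 16 113; 18 143; 20 142; 22 141; 24 141; 26 141; 28 142; 30 142; 32 140; 34 141; 36 141; 38 141;
```

```bash
python3 -c "
from plant import robot;print(robot.hand_in())"
```

```text
the job is handed in; nothing more can be done
None
```

I handed the job in at about 22 s: the needle stands about 0.5 mm from the pointed tab (reads 21.4–21.7 mm, tab at +22), the shutter is shut against its stop, and my highest press reading on the wheel was 8.4 N; the tool gave no verdict, and I did not re-check the loupe, tweezers and capillary box at the end.

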